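Load a test cartridge under the reader's light flap

TASK

Load the test cartridge into the reader: with one fingertip press the thumb bar down and keep it down, so that the spring-closed light flap stays up, and meanwhile push the cartridge with the other fingertip along its lane and under the flap until it is fully home; then let go so that the flap closes behind the cartridge's thick head. The flap must not come down on the cartridge or drag over its window, and the cartridge must not be pushed against the closed flap or lifted. Leave the other things on the bench where they are.

Things in the scene. Friction and masses are not known exactly. Their poses are not given: they have to be found in the camera images.
- reader: White bench-top cartridge reader, 132 mm wide, 80 deep, 100 high, fixed. Origin on the bench surface (z = 0), in the plane of its front face, under the middle of the mouth (slot 45 wide, up to 40 above the bench). x points into the reader, y to its left as one faces it, z up; all 'reader x, y, z' below are in this frame, mm. A straight loading lane runs out of the mouth to reader x = -150.
- flap (a joint): Opening of the black light flap, rad: 0 closed (a spring keeps it there), end stop 0.40. Flap and thumb bar are one rigid rocker on a hinge across the lane at reader x = -35, z = 30: pressing the bar down lifts the flap. The flap clears the cartridge's head from 0.12 on. At 0.30 the bar is level, its top at z = 24. Spring torque 0.1 N m closed, 0.16 at 0.30.
- bar_mid (a point): Point on the upper face of the thumb bar, middle of its width, 70 mm from the hinge; moves with it. The bar is a flat grey ribbed plate right of the lane (reader y = -32 to -62, x = -50 to -150); closed, it slopes up to 58 above the bench at its free end. Pressing takes 1.5 N near that end, about 4 N 40 mm from the hinge; a fingertip can slide along it while pressing.
- flap_edge (a point): Middle of the flap's lower edge; moves with the flap. The plate (66 wide, 4 thick, 24 high) hangs before the mouth at reader x = -5 to -1; closed, this edge is 7.5 mm above the lane floor.
- cartridge: White test cartridge lying flat in the lane, 100 long, 42 wide. Origin under the middle of its nose (front end), x towards the mouth, z up. From the nose back: thick head 38 long, 11 high, dark window on top; flat handle 5 high; upright push plate 36 wide, 6 thick, 24 high. 30 to 65 g, slides easily. Home, the head is behind the flap and the handle stays out in the lane under the closed flap.
- cartridge_back (a point): Centre of the back face of the cartridge's push plate, 100 mm behind the nose, 12 mm above the lane floor: the face to push on.
- beaker_pp: Bystander: empty clear plastic beaker, 51 wide, 52 high, left of the lane. Origin at its underside.
- dropper: Bystander: small white bottle, 26 wide, 68 high, left of the lane. Origin at its underside.
- reagent_d: Bystander: brown reagent bottle with white cap, 44 wide, 90 high, beside the reader. Origin at its underside.
- slide_box: Bystander: blue lidded box with a white label, 57 x 87 x 32, right of the lane. Origin at its underside.
- cuvette_box: Bystander: grey-white lidded box 54 x 80 x 34, right of the reader. Origin at its underside.
- tape_roll: Bystander: roll of masking tape, 66 wide, 18 high, right of the lane. Origin at its underside.
- lane_floor (a point): Point on the lane floor, middle of the lane, at reader x = -75, z = 14 (the floor is 14 mm above the bench). The lane is 45 mm wide between two side walls 4 thick with tops at z = 23 (38 at the two hinge cheeks, x = -43 to -27).
- stop (a point): Middle of the stop wall inside the mouth, on the lane floor, at reader x = +41.5: the cartridge is fully home when its nose touches it.

How it is judged:
By the outcome, as a careful person would: the job done as asked, in the order asked, and still so for the second after the job is handed in, with the robot touching nothing.
It also fails if it takes over 38 s, if anything falls off the work surface, if the arm or the gripper's body presses on something with over 40 N, if the wrist force passes 120 N, or if a joint passes its speed limit or range.

ROBOT

A 7-joint arm with a two-finger parallel gripper is mounted at the origin on a cart in front of the work surface, level with it; the furniture and walls round the work are solid. World frame = base frame: x ahead of the robot, y to its left, z up, the work surface at z = 0. Lengths are in m, angles in rad, forces in N, time in s.
With the tool pointing down it reaches from about 0.4 to 0.875 m from the base axis. Payload 19.3 kg.
Tool frame: the origin (TCP) lies between the finger pads; the fingertips stand bot.tcp_to_tips ahead of it and the grasp point (between the pads) lies 3 mm ahead of it (bot.tcp_to_tips is the distance from the TCP to the fingertips, in m); x points along the fingers, y is the direction in which the jaws open and shut, and the axes are right-handed (so a half turn about x gives the same grasp; the last joint's range is limited). The gripper opens to 85 mm and grips with 20 to 120 N. Pads are 22 mm wide; open, the fingers measure 114 mm over their backs; the gripper's body (76 mm by 85 mm) begins 54 mm behind the grasp point. The pads swing forward as they close: fully open they stand 13 mm farther back than shut.
Start: joints at [1.156, 0.521, -0.036, 1.599, 0.021, 1.021, -0.113], TCP at [0.211, -0.588, 0.253] pointing down, gripper open.
Joint ranges: [-2.91, 2.91], [-0.3, 2.13], [-1.5, 1.42], [0.17, 2.43], [-1.26, 4.41], [0.16, 1.93], [-2.52, 2.52]. Speed limits (rad/s): [1.89, 1.89, 2.39, 2.39, 3.01, 3.01, 3.01].

INTERFACE

Orientations are given as [roll, pitch, yaw] about the fixed x, y, z axes, in that order (R = Rz(yaw) Ry(pitch) Rx(roll)).
In Python, from workcell import bot, eyes gives the robot as it stands. The module is installed in compiled form; this text tells all that it offers.
- The arm moves only by the tool step_arm, never from a script. Its argument "targets" is a list that holds one entry, the list of rows, each a list of 7 numbers: the shift along the tool's x, y, z in cm, then the turn, a rotation vector about the tool's x, y, z in rad, then the opening, from 0 (shut) to 1 (fully open). A call has 1 to 10 rows; each row is the pose to reach, as a shift and turn from the pose measured when the call began, along the tool's axes at that moment; what a row does not reach only later rows make up. A row lasts 1/10 s, in which the tool goes at most 50 mm and 8.59 degrees, less where a joint would pass 70% of its speed; a pose out of reach is approached as far as the arm can. A call with a gripper value outside its range is refused whole. The fingers move at their own pace and stop on an object; "grip_force" is the grip in N (left out, the last holds). Time passes only in rows, so rows that repeat a pose let the fingers close. It gives the time, the measured TCP pose, the force and the opening at its end, in the units of the state.
- bot.observe(): the state, without advancing time (a new reading comes with each control period).
- eyes.grab_frame(name): name is "scene" or "side" or "wrist"; returns the picture (400x640x3 uint8, red, green, blue); there is no depth.
- eyes.get_calibration(name): a dict with "fx", "fy", "cx", "cy" (pixels), "camera_from_world" (4x4, takes a point from world to camera coordinates); the wrist camera has in their place "hand_eye" (4x4, takes a point from camera to tool coordinates, whose origin is the TCP and whose axes are the tool frame's). Camera axes: x right, y down, z forward; pixel columns grow to the right and rows downward; lengths in m; the calibration is good to about 2 mm. A picture is of the moment at which its call begins: read the wrist's pose just before it. get_calibration takes no time and is no camera call.
- bot.job_done(): hands the job in, once; it reports no verdict.
The state is a dict: "clock": time; "qpos": joint angles; "qd": joint speeds; "joint_efforts": joint torques, N m; "position": TCP position; "tool_rot": TCP orientation; "force": force on the tool from outside, world axes, zero at the start; "moment": the same for the moment, N m; "grip_width": finger opening in m.
Only numpy, scipy, OpenCV 4.12 (cv2) and the standard library are available. Lean on these libraries where they do the work, as an engineer would, in place of code of your own. Each camera call takes 0.05 s, during which the arm holds its last target.

## Working session

There is one attempt and no reset: what is moved stays moved. The work goes in short steps, Python scripts to look and compute and a tool call to move; the robot and the scene stay as the last step left them, time stands still between calls to the robot, and variables do not carry over. Pictures are saved under pics/ and viewed, and the job is handed in when it is done.

Besides the shell and the picture viewer there is one more tool, called after "Request:" as name([rows], argument=value, ...), one row to a line, values as JSON. step_arm: Moves the arm, as the interface text tells. Its arguments: {"type":"object","properties":{"targets":{"type":"array","items":{"type":"array","items":{"type":"array","items":{"type":"number"}}}},"grip_force":{"type":"number"}},"required":["targets"]}

```bash
mkdir -p pics; python3 - <<'E'
from workcell import bot, eyes
import cv2, numpy as np
print(bot.observe(), bot.tcp_to_tips)
for n in ["scene","side","wrist"]:
    im=eyes.grab_frame(n); cv2.imwrite(f"pics/{n}0.png",im[:,:,::-1])
    print(n,eyes.get_calibration(n))
print(bot.observe()['clock'])
E
```

```text
{'clock': 0.0, 'qpos': array([ 1.15583878,  0.52200623, -0.03636041,  1.59997566,  0.02122685,
        1.02110137, -0.11278986]), 'qd': array([ 0.0003223 ,  0.0002291 ,  0.00175195,  0.00020991, -0.00066003,
       -0.00085453,  0.00160615]), 'joint_efforts': array([-9.26288594e-04, -9.27100253e+01,  1.97989918e+00, -3.69930553e+01,
        1.80180359e-02,  8.09068879e-03,  2.22824161e-05]), 'position': array([ 0.21110865, -0.58794991,  0.25274179]), 'tool_rot': array([-1.49409967,  1.56969166,  1.99229277]), 'force': array([ 0.59052756, -0.17562877, -0.87642016]), 'moment': array([-0.00457097, -0.04153985, -0.01191812]), 'grip_width': 0.08544995702620024} 0.022
scene {'fx': 408.64464245138146, 'fy': 408.64464245138146, 'cx': 322.49911162028343, 'cy': 204.5211073906615, 'camera_from_world': array([[ 0.65228879, -0.75758388,  0.02420756, -0.40679665],
       [-0.43784772, -0.40267737, -0.80382853,  0.24823793],
       [ 0.61871538,  0.51372911, -0.5943683 ,  0.5914697 ],
       [ 0.        ,  0.        ,  0.        ,  1.        ]])}
side {'fx': 437.0880797904663, 'fy': 437.0880797904663, 'cx': 312.8927649364368, 'cy': 203.45877217630056, 'camera_from_world': array([[-0.85331096, -0.52116176,  0.01583741,  0.41936377],
       [-0.30208288,  0.46939401, -0.8297079 ,  0.23883308],
       [ 0.42497804, -0.71278306, -0.55797309,  0.62242157],
       [ 0.        ,  0.        ,  0.        ,  1.        ]])}
wrist {'fx': 294.54436093659206, 'fy': 294.54436093659206, 'cx': 314.2400360257185, 'cy': 201.33018075690987, 'hand_eye': array([[-2.13945896e-03, -3.03724641e-01,  9.52757454e-01,
        -1.21404841e-01],
       [ 9.99997711e-01, -6.41417411e-04,  2.04106489e-03,
         1.15069480e-03],
       [-8.80648268e-06,  9.52759640e-01,  3.03725318e-01,
        -7.80374914e-02],
       [ 0.00000000e+00,  0.00000000e+00,  0.00000000e+00,
         1.00000000e+00]])}
0.15
```

View pics/scene0.png

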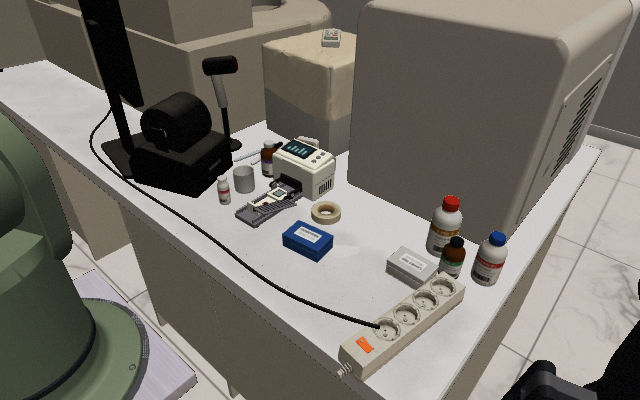

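View pics/side0.png

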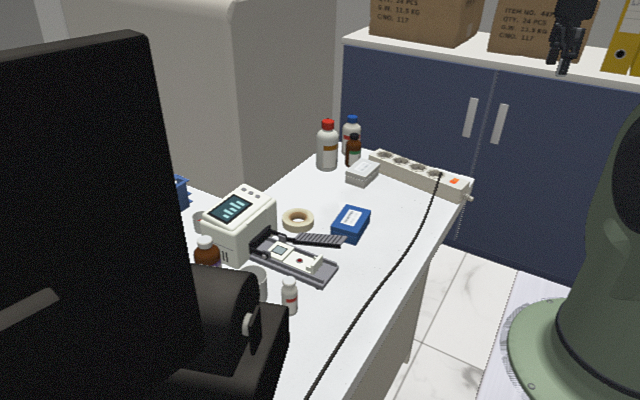

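View pics/wrist0.png

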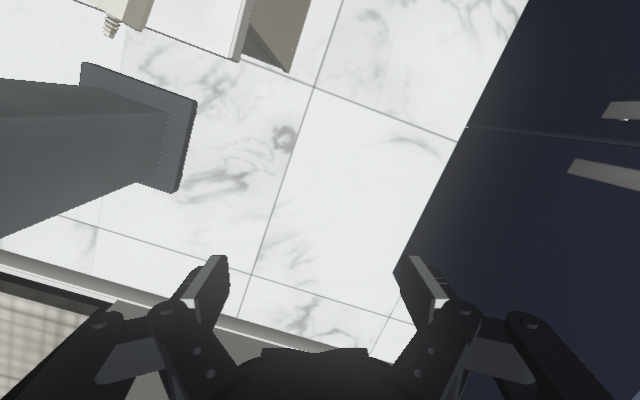

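The scene view shows the reader at about (305,165), with the lane running toward (250,215). In the side view the reader is at about (240,220). I'll zoom both.

```bash
python3 - <<'E'
import cv2
a=cv2.imread('pics/scene0.png')[125:265,200:360]; cv2.imwrite('pics/sc_z.png',cv2.resize(a,None,fx=5,fy=5,interpolation=cv2.INTER_CUBIC)[:600])
a=cv2.imread('pics/side0.png')[175:295,185:345]; cv2.imwrite('pics/si_z.png',cv2.resize(a,None,fx=5,fy=5,interpolation=cv2.INTER_CUBIC))
E
```

```text
(no output)
```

View pics/sc_z.png

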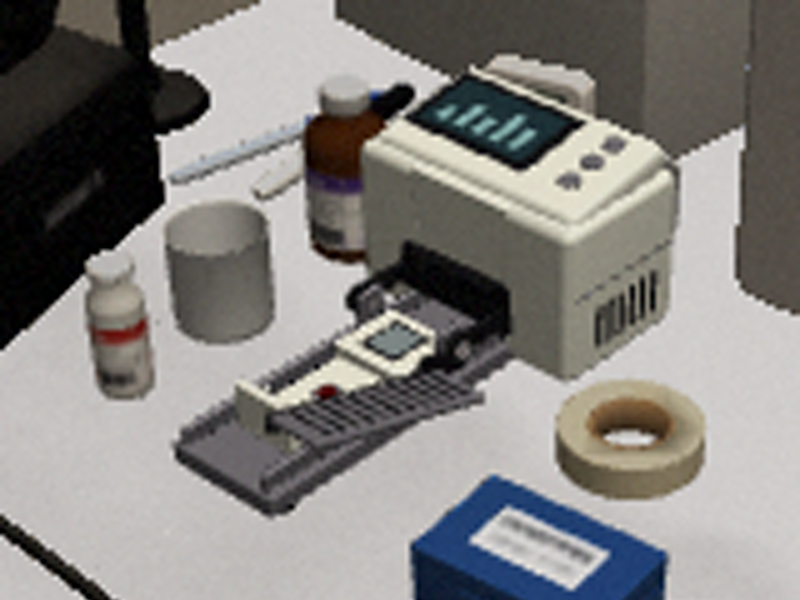

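View pics/si_z.png

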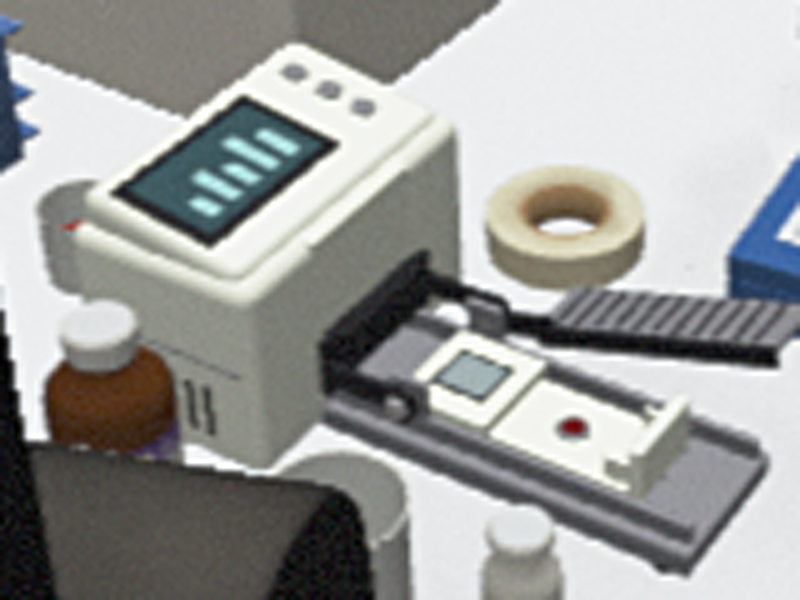

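```bash
cat > h.py <<'E'
import numpy as np
from workcell import bot, eyes
from scipy.spatial.transform import Rotation as Ro
def K(c): return np.array([[c['fx'],0,c['cx']],[0,c['fy'],c['cy']],[0,0,1]])
def pose(s): 
    T=np.eye(4); T[:3,:3]=Ro.from_euler('xyz',s['tool_rot']).as_matrix(); T[:3,3]=s['position']; return T
def cam(n,T=None):
    c=eyes.get_calibration(n)
    W=T@c['hand_eye'] if n=='wrist' else np.linalg.inv(c['camera_from_world'])
    return K(c),W
def ray(KW,p):
    k,W=KW; d=W[:3,:3]@np.linalg.inv(k)@[p[0],p[1],1]; return W[:3,3],d/np.linalg.norm(d)
def onz(KW,p,z):
    o,d=ray(KW,p); return o+d*(z-o[2])/d[2]
def tri(KW1,p1,KW2,p2):
    o1,d1=ray(KW1,p1);o2,d2=ray(KW2,p2)
    s=np.linalg.lstsq(np.c_[d1,-d2],o2-o1,rcond=None)[0]
    a=o1+s[0]*d1;b=o2+s[1]*d2; return (a+b)/2,np.linalg.norm(a-b)
def proj(KW,P):
    k,W=KW; q=np.linalg.inv(W)@np.r_[P,1]; q=k@q[:3]; return q[:2]/q[2]
E
python3 - <<'E'
from h import *
np.set_printoptions(precision=4,suppress=True)
S=cam('scene');D=cam('side')
sc=lambda x,y:(200+x/5,125+y/5); si=lambda x,y:(185+x/5,175+y/5)
for n,a,b in [("lane end L",(178,450),(690,568)),("lane end R",(268,508),(767,460)),("plate topL",(237,385),(632,457)),("plate topR",(272,402),(686,400)),
 ("barend R top",(480,398),(800,318)),("reader front right bottom",(570,378),None)]:
    if b: print(n,tri(S,sc(*a),D,si(*b)))
    print("  z14",onz(S,sc(*a),.014), b and onz(D,si(*b),.014))
print(onz(S,sc(570,378),0), onz(S,sc(567,240),.09), onz(S,sc(365,150),.09),onz(D,si(250,300),.09),onz(D,si(258,466),0))
E
```

```text
lane end L (array([0.424 , 0.0805, 0.007 ]), np.float64(0.004456047846000538))
  z14 [0.4215 0.074  0.014 ] [0.4182 0.0879 0.014 ]
lane end R (array([0.4253, 0.0214, 0.0082]), np.float64(0.0007975721720505964))
  z14 [0.4214 0.016  0.014 ] [0.422  0.0274 0.014 ]
plate topL (array([0.4528, 0.0698, 0.0335]), np.float64(0.0011268920832352375))
  z14 [0.47   0.0916 0.014 ] [0.4632 0.0517 0.014 ]
plate topR (array([0.4484, 0.0416, 0.0407]), np.float64(0.001503707010583252))
  z14 [0.472  0.0704 0.014 ] [0.4627 0.0148 0.014 ]
barend R top (array([ 0.4652, -0.0384,  0.0464]), np.float64(0.05916483801561824))
  z14 [0.5369 0.0043 0.014 ] [ 0.45   -0.0503  0.014 ]
  z14 [ 0.5757 -0.0153  0.014 ] None
[ 0.5902 -0.0025  0.    ] [ 0.5719 -0.0157  0.09  ] [0.5665 0.1043 0.09  ] [0.567  0.1263 0.09  ] [0.5826 0.1148 0.    ]
```

```bash
python3 - <<'E'
from h import *
np.set_printoptions(precision=3,suppress=True)
s=bot.observe();T=pose(s);print(T)
Rt=np.array([[0,0,1],[0,1,0],[-1,0,0]]).T
Rt=np.array([[0,0,1.],[0,1,0],[-1,0,0]])  # columns: x=(0,0,-1), y=(0,1,0), z=(1,0,0)
rv=Ro.from_matrix(T[:3,:3].T@Rt).as_rotvec();print(rv,np.degrees(np.linalg.norm(rv)))
print(T[:3,:3].T@(np.array([.51,.05,.26])-T[:3,3])*100)
print(s['qpos'])
E
```

```text
[[-0.     0.338 -0.941  0.211]
 [ 0.001 -0.941 -0.338 -0.588]
 [-1.    -0.001  0.     0.253]
 [ 0.     0.     0.     1.   ]]
[-2.797 -0.001  0.   ] 160.24307472680323
[ -0.675 -49.943 -49.694]
[ 1.156  0.522 -0.036  1.6    0.021  1.021 -0.113]
```

Request:
step_arm([
  [[-1,-2,-3,-0.14,0,0,1],[-2,-4,-6.5,-0.28,0,0,1],[-3,-6.5,-10,-0.42,0,0,1],[-4,-9,-13,-0.56,0,0,1],[-4,-11,-16,-0.7,0,0,1],[-4,-13.5,-19,-0.84,0,0,1],[-4,-16,-22,-0.98,0,0,1],[-4,-18,-24.5,-1.12,0,0,1],[-4,-20.5,-27,-1.26,0,0,1],[-4,-23,-29,-1.4,0,0,1]],
])

```text
clock: 1.15
position: [0.407, -0.272, 0.293]
tool_rot: [-3.041, 1.57, 1.852]
force: [0.1, 0.2, -0.7]
grip_width: 0.0852
```

```bash
cat >> h.py <<'E'
def plan(P,yaw=0.0):
    s=bot.observe();T=pose(s);c,sn=np.cos(yaw),np.sin(yaw)
    Rt=np.array([[0,-sn,c],[0,c,sn],[-1.,0,0]])
    np.set_printoptions(precision=3,suppress=True)
    print('clk',s['clock'],'pos',s['position'],'F',s['force'],'q',s['qpos'],'w',s['grip_width'])
    print('shift cm',T[:3,:3].T@(np.array(P)-T[:3,3])*100,'rv',Ro.from_matrix(T[:3,:3].T@Rt).as_rotvec())
E
python3 -c "
from h import *
plan([.51,.05,.26])"
```

```text
clk 1.15 pos [ 0.407 -0.272  0.293] F [ 0.122  0.157 -0.716] q [ 0.852  0.289 -0.472  1.88   0.153  1.009  0.496] w 0.08520691396649467
shift cm [  3.325  15.903 -29.829] rv [-1.39  -0.001 -0.001]
```

Request:
step_arm([
  [[0,1.6,-3,-0.14,0,0,1],[0,3.2,-6,-0.28,0,0,1],[0,4.8,-9,-0.42,0,0,1],[0,6.4,-12,-0.56,0,0,1],[0,8,-15,-0.7,0,0,1],[0.5,9.6,-18,-0.84,0,0,1],[1,11.2,-21,-0.98,0,0,1],[2,12.8,-24,-1.12,0,0,1],[3,14.4,-27,-1.26,0,0,1],[3.3,15.9,-29.8,-1.39,0,0,1]],
])

```text
clock: 2.15
position: [0.5099, 0.051, 0.2593]
tool_rot: [2.542, 1.569, 2.547]
force: [0.9, -0.1, 0.6]
grip_width: 0.0855
```

Request:
step_arm([
  [[0,0,0,0,0,0,1],[0,0,0,0,0,0,1]],
])

```text
clock: 2.35
position: [0.5097, 0.0515, 0.2589]
tool_rot: [2.661, 1.568, 2.666]
force: [0.2, -0.6, -0.2]
grip_width: 0.0853
```

```bash
python3 -c "
from h import *
import cv2,pickle
plan([.51,.05,.26])
s=bot.observe();im=eyes.grab_frame('wrist');cv2.imwrite('pics/w1.png',im[:,:,::-1]);pickle.dump(s,open('w1.pkl','wb'))"
```

```text
clk 2.35 pos [0.51  0.051 0.259] F [ 0.211 -0.614 -0.243] q [ 0.424  0.445 -0.849  1.855  0.387  1.018  0.992] w 0.08533004772201741
shift cm [-0.107 -0.146  0.029] rv [ 0.006 -0.002 -0.001]
```

View pics/w1.png

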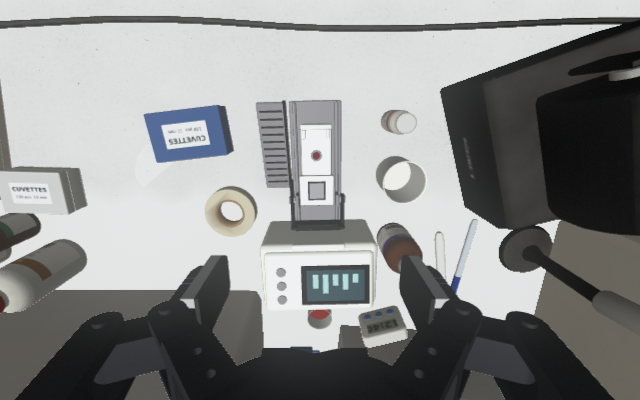

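The wrist view shows the lane from about (316,100) to (318,225). The bar is at (270,145), the cartridge push plate at about row 127, and the head and window at (317,190). I'll zoom in for precise edges.

```bash
python3 -c "
import cv2
a=cv2.imread('pics/w1.png')[92:237,240:400]; cv2.imwrite('pics/w1z.png',cv2.resize(a,None,fx=5,fy=4,interpolation=cv2.INTER_CUBIC))"
```

```text
(no output)
```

View pics/w1z.png

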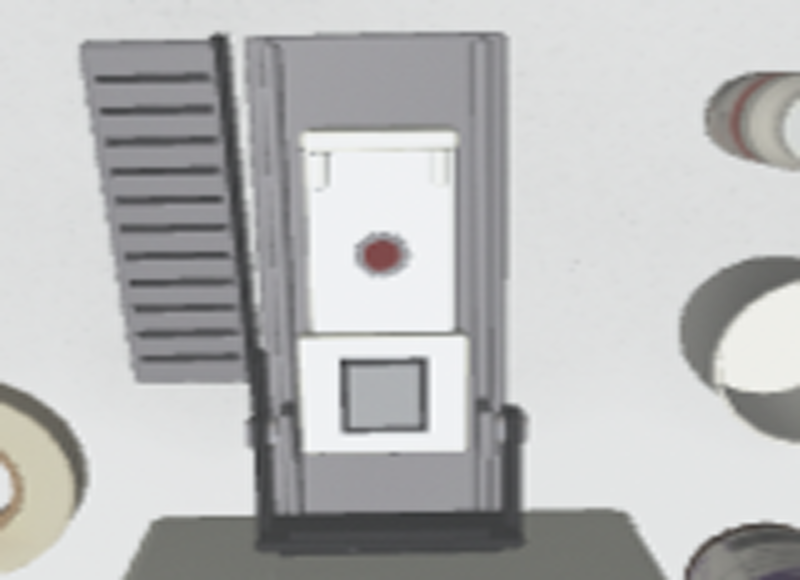

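```bash
python3 -c "
from h import *
import pickle
np.set_printoptions(precision=4,suppress=True)
C=cam('wrist',pose(pickle.load(open('w1.pkl','rb'))))
def q(n,x,y,z): print(n,onz(C,(240+x/5,92+y/4),z))
q('lane end L wall',508,37,.023);q('lane end R wall',247,37,.023)
q('lane end L z0',508,33,.0);q('lane end R z0',247,33,.0)
q('R outer far',282,510,.023)
q('R inner wall near',285,150,.014);q('L inner near',470,150,.014);q('R inner far',301,505,.014);q('L inner far',478,505,.014)
q('plate top back',302,130,.038);q('',458,130,.038);q('plate top front',310,151,.038)
q('head rear R',300,336,.025);q('head rear L',467,336,.025);q('nose R',303,451,.025);q('nose L',466,451,.025)
q('window ',384,395,.025)
q('bar end R',82,42,.058);q('bar end L',212,38,.058);q('bar hinge R',138,382,.030);q('L',245,380,.030)
q('cheek',525,435,.038);q('cheekR',247,440,.038)
q('reader front top R',150,515,.09);q('reader front top L',630,512,.09)
q('flap top R',260,515,.04)
"

```

```text
lane end L wall [0.4253 0.081  0.023 ]
lane end R wall [0.4256 0.021  0.023 ]
lane end L z0 [0.4236 0.0829 0.    ]
lane end R z0 [0.424  0.0191 0.    ]
R outer far [0.571  0.0272 0.023 ]
R inner wall near [0.4578 0.0288 0.014 ]
L inner near [0.4575 0.0736 0.014 ]
R inner far [0.5726 0.0317 0.014 ]
L inner far [0.5723 0.0788 0.014 ]
plate top back [0.4507 0.0341 0.038 ]
 [0.4505 0.0692 0.038 ]
plate top front [0.4564 0.0358 0.038 ]
head rear R [0.5128 0.0325 0.025 ]
head rear L [0.5126 0.0736 0.025 ]
nose R [0.5501 0.0329 0.025 ]
nose L [0.5499 0.0743 0.025 ]
window  [0.5316 0.0533 0.025 ]
bar end R [ 0.4278 -0.0105  0.058 ]
bar end L [0.4267 0.0165 0.058 ]
bar hinge R [ 0.5264 -0.0073  0.03  ]
L [0.5256 0.0191 0.03  ]
cheek [0.5404 0.0877 0.038 ]
cheekR [0.5424 0.0199 0.038 ]
reader front top R [0.5467 0.0036 0.09  ]
reader front top L [0.5453 0.1049 0.09  ]
flap top R [0.5661 0.0228 0.04  ]
```

```bash
python3 -c "
from h import *
plan([.436,.027,.11],.026)"
```

```text
clk 2.4 pos [0.51  0.051 0.259] F [ 0.063 -0.348  0.307] q [ 0.426  0.445 -0.848  1.855  0.387  1.018  0.992] w 0.0851991810632763
shift cm [14.923 -2.336 -7.35 ] rv [-0.022 -0.002 -0.001]
```

Request:
step_arm([
  [[1.5,-0.5,-2,-0.01,0,0,0.45],[3,-1,-4,-0.02,0,0,0.45],[4.5,-2,-6,-0.022,0,0,0.45],[6,-2.34,-7.35,-0.022,-0.002,0,0.45],[8,-2.34,-7.35,-0.022,-0.002,0,0.45],[10,-2.34,-7.35,-0.022,-0.002,0,0.45],[12,-2.34,-7.35,-0.022,-0.002,0,0.45],[14,-2.34,-7.35,-0.022,-0.002,0,0.45],[14.9,-2.34,-7.35,-0.022,-0.002,0,0.45],[14.9,-2.34,-7.35,-0.022,-0.002,0,0.45]],
], grip_force=40)

```text
clock: 3.4
position: [0.4356, 0.0263, 0.1098]
tool_rot: [2.98, 1.569, 3.004]
force: [-1.1, -0.1, 1.2]
grip_width: 0.0384
```

```bash
python3 -c "
from h import *
import cv2,pickle
plan([.436,.027,.085],.026)
s=bot.observe();pickle.dump(s,open('w2.pkl','wb'))
for n in ['wrist','side','scene']:
  im=eyes.grab_frame(n);cv2.imwrite('pics/%s2.png'%n,im[:,:,::-1])
a=cv2.imread('pics/scene2.png')[125:265,200:360]; b=cv2.imread('pics/side2.png')[165:295,215:375]
cv2.imwrite('pics/sc2z.png',cv2.resize(a,None,fx=5,fy=4,interpolation=cv2.INTER_CUBIC));cv2.imwrite('pics/si2z.png',cv2.resize(b,None,fx=5,fy=4,interpolation=cv2.INTER_CUBIC))
"
```

```text
clk 3.4 pos [0.436 0.026 0.11 ] F [-1.069 -0.103  1.244] q [ 0.353  0.558 -0.706  2.17   0.626  0.625  0.792] w 0.038400566731205635
shift cm [2.477 0.072 0.048] rv [-0.001 -0.001 -0.   ]
```

View pics/wrist2.png

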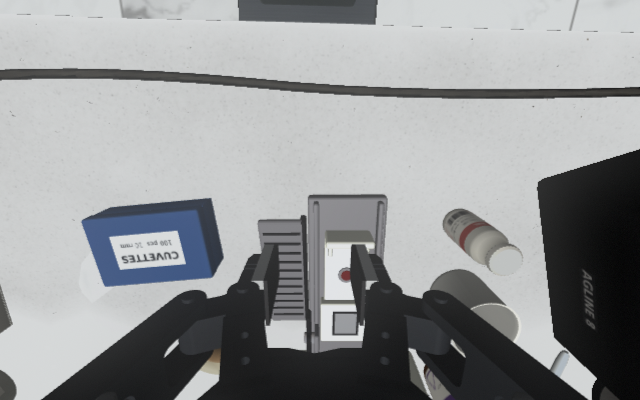

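View pics/sc2z.png

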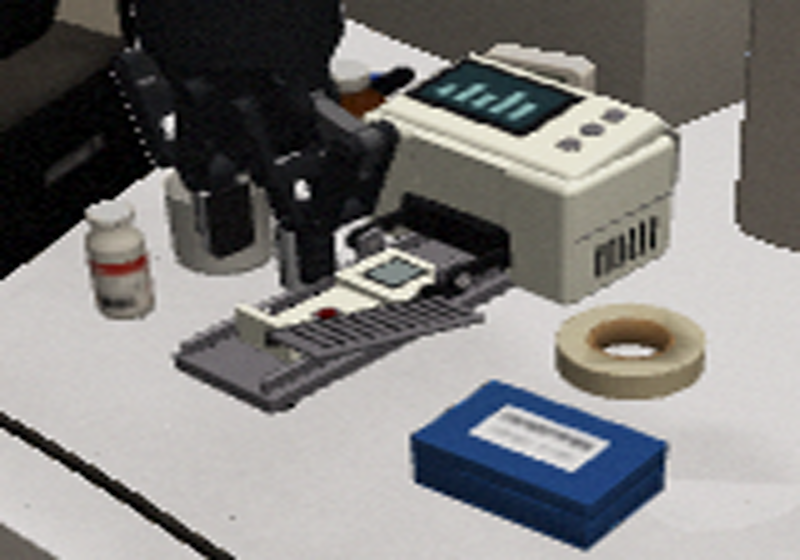

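View pics/si2z.png

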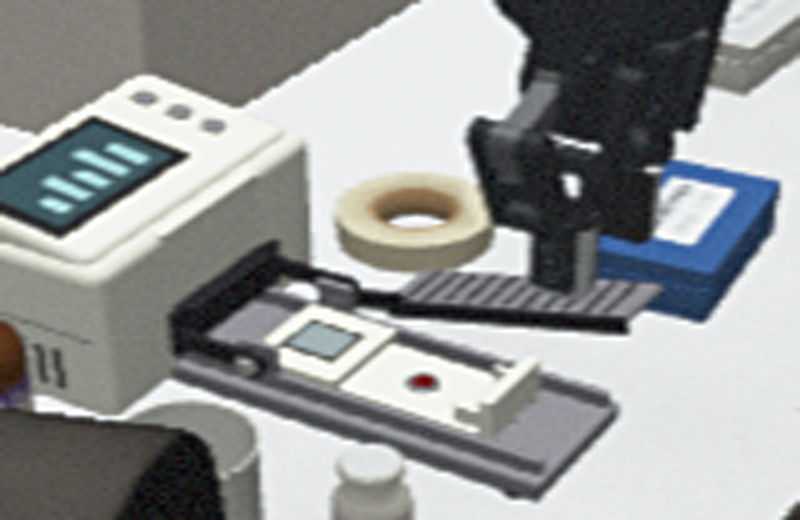

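```bash
python3 -c "
from h import *
import pickle
np.set_printoptions(precision=4,suppress=True)
S=cam('scene');D=cam('side');s=pickle.load(open('w2.pkl','rb'));T=pose(s);W=cam('wrist',T)
for z in (.018,.022,.014):
  for y in (-.0192,-.03,.0192,.03):
    for dz in (-.011,.011):
      P=(T@[z,y,dz,1])[:3]; a=proj(S,P);b=proj(D,P);w=proj(W,P)
      print(z,y,dz,'scenez',(a-[200,125])*[5,4],'sidez',(b-[215,165])*[5,4],'wrist',w)
C=cam('wrist',pose(pickle.load(open('w1.pkl','rb'))))
print(onz(C,(402,185),0.026),onz(C,(395,122),.034))
"
python3 -c "
import cv2
a=cv2.imread('pics/wrist2.png')[180:380,220:420]; cv2.imwrite('pics/w2z.png',cv2.resize(a,None,fx=3,fy=3,interpolation=cv2.INTER_CUBIC))"
```

```text
0.018 -0.0192 -0.011 scenez [275.5234 288.8352] sidez [649.1892 241.5677] wrist [279.6692 240.6826]
0.018 -0.0192 0.011 scenez [316.0971 269.6845] sidez [592.2232 225.8006] wrist [281.1148 277.7488]
0.018 -0.03 -0.011 scenez [294.636  297.3096] sidez [663.1743 228.74  ] wrist [258.8635 240.6625]
0.018 -0.03 0.011 scenez [335.1514 277.8869] sidez [606.6264 213.2849] wrist [261.179  277.7242]
0.018 0.0192 -0.011 scenez [209.5928 259.6021] sidez [597.0046 289.4335] wrist [353.6953 240.754 ]
0.018 0.0192 0.011 scenez [250.3341 241.3753] sidez [538.5098 272.4749] wrist [352.0437 277.8361]
0.018 0.03 -0.011 scenez [191.5989 251.6237] sidez [581.5937 303.5689] wrist [374.5293 240.7742]
0.018 0.03 0.011 scenez [232.377  233.6452] sidez [522.6569 286.2504] wrist [372.0054 277.8606]
0.022 -0.0192 -0.011 scenez [276.2609 295.4481] sidez [648.541 249.056] wrist [280.5271 237.4441]
0.022 -0.0192 0.011 scenez [316.7046 276.2407] sidez [591.7502 233.2465] wrist [281.9039 273.7775]
0.022 -0.03 -0.011 scenez [295.3218 303.9419] sidez [662.4916 236.1888] wrist [260.2275 237.425 ]
0.022 -0.03 0.011 sce
[... 595 characters left out ...]
15.486  263.0901] sidez [592.699  218.3106] wrist [280.2871 281.9145]
0.014 -0.03 -0.011 scenez [293.9461 290.6378] sidez [663.861  221.2472] wrist [257.4298 244.0656]
0.014 -0.03 0.011 scenez [334.5922 271.2726] sidez [607.1395 205.8351] wrist [259.8634 281.8888]
0.014 0.0192 -0.011 scenez [208.6773 253.0205] sidez [597.5197 281.7575] wrist [354.6875 244.1619]
0.014 0.0192 0.011 scenez [249.5499 234.8516] sidez [538.8389 264.8418] wrist [352.9528 282.0061]
0.014 0.03 -0.011 scenez [190.6376 245.0621] sidez [582.066  295.8529] wrist [376.0549 244.183 ]
0.014 0.03 0.011 scenez [231.5469 227.1414] sidez [522.9403 278.577 ] wrist [373.4037 282.0319]
[0.5232 0.1589 0.026 ] [0.4475 0.1414 0.034 ]
```

View pics/w2z.png

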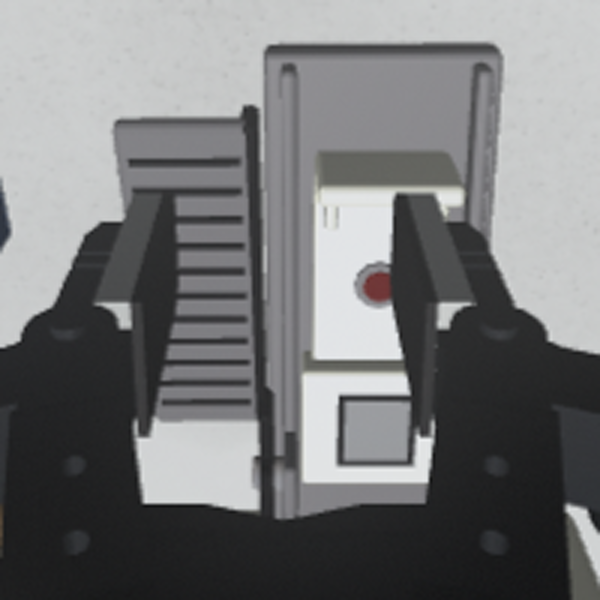

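Request:
step_arm([
  [[1,0.05,-0.1,0,0,0,0.45],[2,0.05,-0.1,0,0,0,0.45],[3,0.05,-0.1,0,0,0,0.45],[3.5,0.05,-0.1,0,0,0,0.45],[4,0.05,-0.1,0,0,0,0.45],[4.5,0.05,-0.1,0,0,0,0.45],[4.5,0.05,-0.1,0,0,0,0.45]],
])

```text
clock: 4.25
position: [0.4353, 0.0273, 0.0656]
tool_rot: [0.669, 1.57, 0.695]
force: [-0.3, -0.4, 1.3]
grip_width: 0.0381
```

```bash
cat > look.py <<'E'
from h import *
import cv2,sys,pickle
t=sys.argv[1]
s=bot.observe();pickle.dump(s,open('w%s.pkl'%t,'wb'));print(s['clock'],s['position'],s['force'])
W=eyes.grab_frame('wrist')[:,:,::-1];S=eyes.grab_frame('side')[:,:,::-1]
a=cv2.resize(np.ascontiguousarray(W[170:400,200:430]),None,fx=1.7,fy=2.5,interpolation=cv2.INTER_CUBIC)[:575]
b=cv2.resize(np.ascontiguousarray(S[195:310,215:355]),None,fx=2.9,fy=5,interpolation=cv2.INTER_CUBIC)
b=cv2.resize(np.ascontiguousarray(S[205:305,230:350]),(400,575),interpolation=cv2.INTER_CUBIC)
cv2.imwrite('pics/c%s.png'%t,np.hstack([a,b]))
E
python3 look.py 3
```

```text
4.25 [0.43534705 0.02730972 0.06556096] [-0.29374581 -0.40873721  1.25479078]
```

View pics/c3.png

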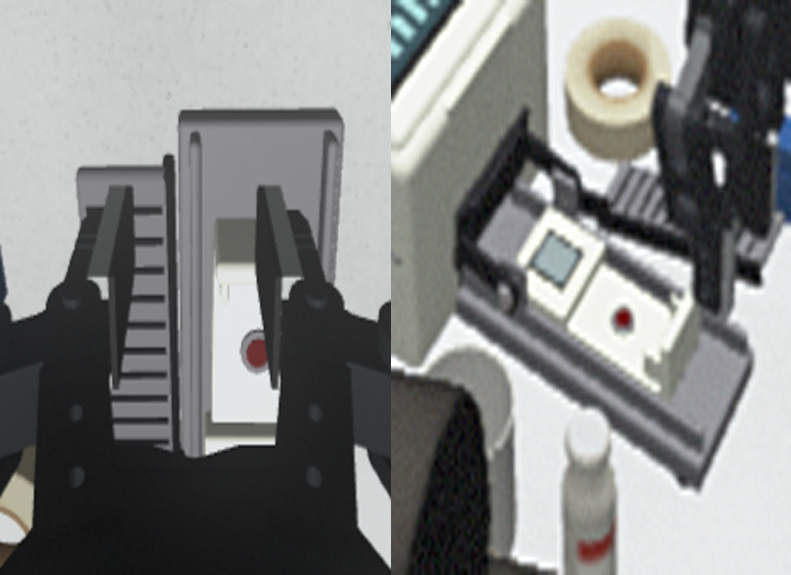

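Request:
step_arm([
  [[0.5,-0.05,-0.1,0,0,0,0.45],[1,-0.05,-0.1,0,0,0,0.45],[1.5,-0.05,-0.1,0,0,0,0.45],[2,-0.05,-0.1,0,0,0,0.45],[2.5,-0.05,-0.1,0,0,0,0.45],[2.5,-0.05,-0.1,0,0,0,0.45]],
])

```text
clock: 4.95
position: [0.4344, 0.0268, 0.0405]
tool_rot: [0.587, 1.57, 0.612]
force: [1.7, -0.1, 2.1]
grip_width: 0.0385
```

```bash
python3 look.py 4
```

```text
4.95 [0.43443118 0.02684193 0.04050828] [ 1.69420232 -0.10837279  2.07928355]
```

View pics/c4.png

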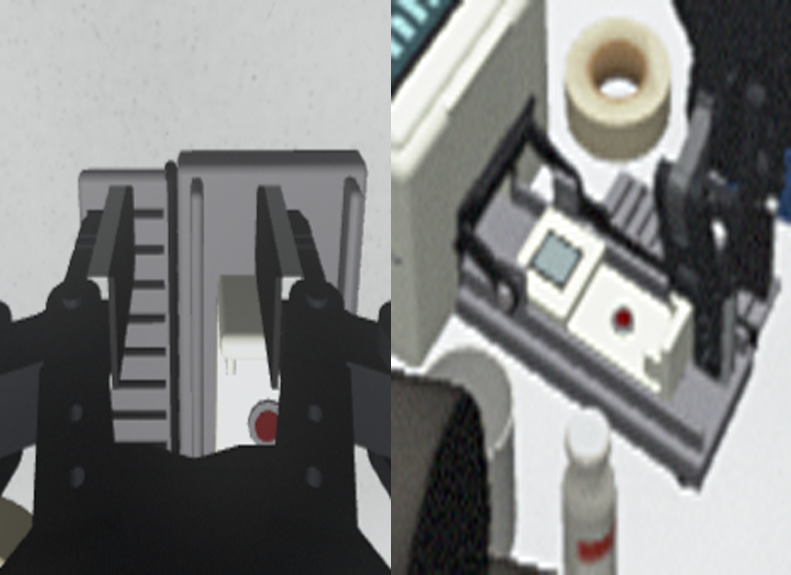

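```bash
python3 -c "
from h import *
import pickle
np.set_printoptions(precision=4,suppress=True)
C=cam('wrist',pose(pickle.load(open('w4.pkl','rb'))))
g=lambda x,y:(200+x/1.7,170+y/2.5)
for z in (.015,.024,.034): print(z,onz(C,g(79,171),z),onz(C,g(168,171),z))
for a in ((219,276),(255,276)): print('plate back top?',onz(C,g(*a),.014))
print('plate top back',onz(C,g(220,335),.038),onz(C,g(220,355),.038))
plan([.5755-.075,.0545-.0742+.047-.0020+.0027,.0405],.026)
"

```

```text
0.015 [ 0.4266 -0.0116  0.015 ] [0.4259 0.0169 0.015 ]
0.024 [ 0.4224 -0.0094  0.024 ] [0.4217 0.0174 0.024 ]
0.034 [ 0.4177 -0.007   0.034 ] [0.417  0.0178 0.034 ]
plate back top? [0.4523 0.0344 0.014 ]
plate back top? [0.452  0.0466 0.014 ]
plate top back [0.4504 0.0336 0.038 ] [0.4551 0.0338 0.038 ]
clk 5.05 pos [0.434 0.027 0.041] F [-0.984  0.615  1.576] q [ 0.231  0.676 -0.555  2.203  0.809  0.473  0.626] w 0.03842848946884295
shift cm [ 0.054 -0.046  6.609] rv [-0.001  0.001 -0.   ]
```

Request:
step_arm([
  [[-0.35,-0.05,0,0,0,0,0.45],[-0.35,-0.05,0.5,0,0,0,0.45],[-0.35,-0.05,1,0,0,0,0.45],[-0.35,-0.05,1.5,0,0,0,0.45],[-0.35,-0.05,2,0,0,0,0.45],[-0.35,-0.05,2.5,0,0,0,0.45],[-0.35,-0.05,3,0,0,0,0.45],[-0.35,-0.05,3,0,0,0,0.45]],
])

```text
clock: 5.85
position: [0.4654, 0.0272, 0.0445]
tool_rot: [0.398, 1.569, 0.423]
force: [1.0, -0.5, 2.7]
grip_width: 0.0385
```

```bash
python3 look.py 5
```

```text
5.85 [0.46538021 0.02716693 0.0445295 ] [ 0.9590993  -0.46892559  2.65209785]
```

View pics/c5.png

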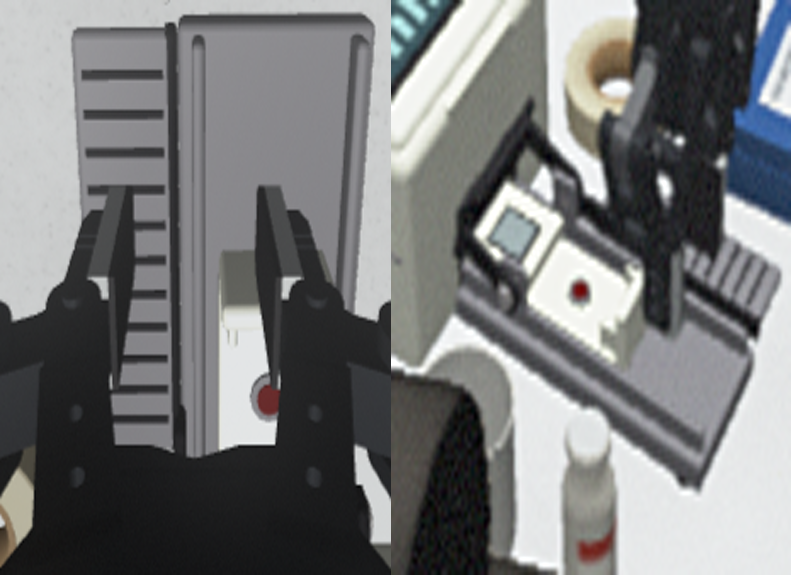

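```bash
python3 -c "
from h import *
import pickle,cv2
np.set_printoptions(precision=4,suppress=True)
C=cam('wrist',pose(pickle.load(open('w5.pkl','rb'))))
g=lambda x,y:(200+x/1.7,170+y/2.5)
for z in (.015,.024,.034): print(z,onz(C,g(72,29),z),onz(C,g(168,29),z))
print('lane end z14',onz(C,g(180,20),.014),onz(C,g(220,252),.014),onz(C,g(220,310),.038))
S=eyes.grab_frame('side')[:,:,::-1]
cv2.imwrite('pics/s6.png',cv2.resize(np.ascontiguousarray(S[205:285,235:325]),None,fx=7,fy=7,interpolation=cv2.INTER_CUBIC))
"

```

```text
0.015 [ 0.4268 -0.0129  0.015 ] [0.426  0.0168 0.015 ]
0.024 [ 0.4245 -0.0107  0.024 ] [0.4237 0.0172 0.024 ]
0.034 [ 0.4219 -0.0083  0.034 ] [0.4213 0.0177 0.034 ]
lane end z14 [0.4242 0.0204 0.014 ] [0.4795 0.0351 0.014 ] [0.4784 0.034  0.038 ]
```

View pics/s6.png

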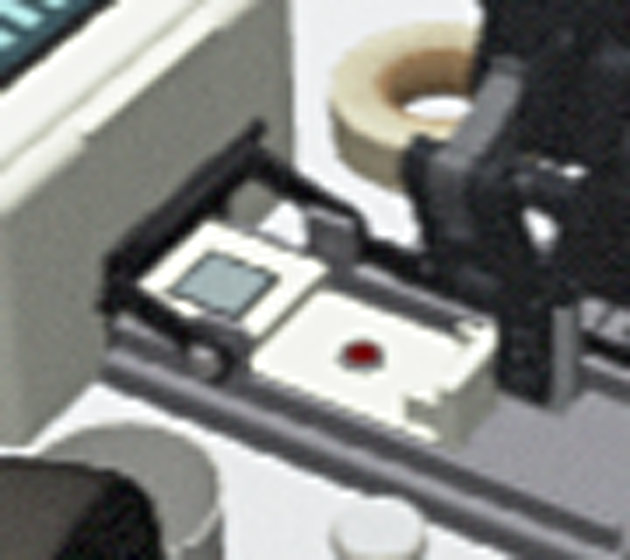

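Request:
step_arm([
  [[0,0,0.5,0,0,0,0.45],[0,0,1,0,0,0,0.45],[0,0,1.5,0,0,0,0.45],[0,0,2,0,0,0,0.45],[0,0,2.5,0,0,0,0.45],[0,0,3,0,0,0,0.45],[0,0,3.4,0,0,0,0.45],[0,0,3.4,0,0,0,0.45]],
])

```text
clock: 6.8
position: [0.4996, 0.0281, 0.0447]
tool_rot: [0.348, 1.568, 0.373]
force: [2.4, -1.5, 3.5]
grip_width: 0.0383
```

```bash
python3 look.py 7
```

```text
6.8 [0.49959168 0.0281263  0.04473021] [ 2.37260099 -1.53081223  3.46030885]
```

View pics/c7.png

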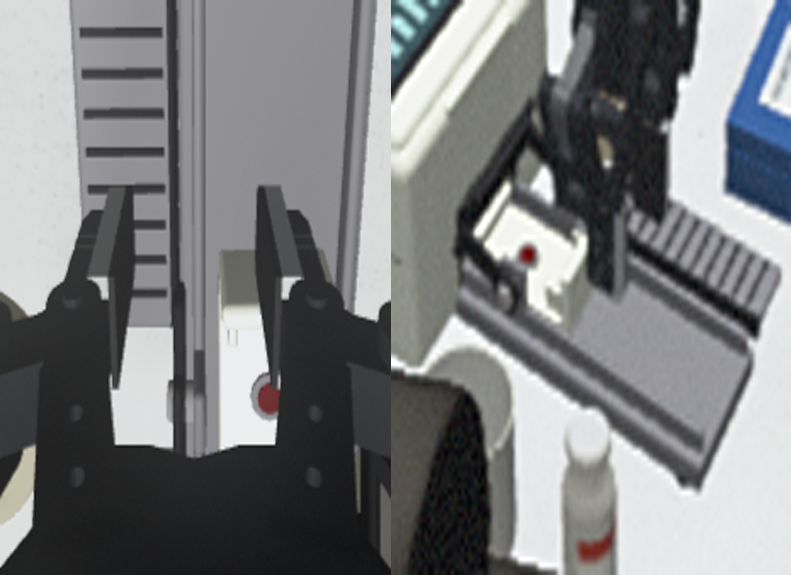

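Request:
step_arm([
  [[0,0,0.15,0,0,0,0.45],[0,0,0.3,0,0,0,0.45],[0,0,0.3,0,0,0,0.45]],
])

```text
clock: 7.2
position: [0.5023, 0.0282, 0.0448]
tool_rot: [0.302, 1.568, 0.328]
force: [-2.1, 0.3, 3.4]
grip_width: 0.038
```

Request:
step_arm([
  [[0,0,0.1,0,0,0,0.45],[0,0,0.1,0,0,0,0.45]],
])

```text
clock: 7.4
position: [0.5032, 0.0282, 0.0447]
tool_rot: [0.313, 1.569, 0.338]
force: [-3.0, 0.0, 2.7]
grip_width: 0.0384
```

Request:
step_arm([
  [[0,0,0.1,0,0,0,0.45],[0,0,0.1,0,0,0,0.45]],
])

```text
clock: 7.6
position: [0.5043, 0.0282, 0.0448]
tool_rot: [0.304, 1.569, 0.329]
force: [-2.5, -0.4, 3.7]
grip_width: 0.0386
```

Request:
step_arm([
  [[0,0,0.1,0,0,0,0.45],[0,0,0.1,0,0,0,0.45]],
])

```text
clock: 7.8
position: [0.5054, 0.0282, 0.0447]
tool_rot: [0.316, 1.568, 0.341]
force: [-2.3, -0.0, 3.5]
grip_width: 0.0385
```

Request:
step_arm([
  [[0,0,0.1,0,0,0,0.45],[0,0,0.1,0,0,0,0.45]],
])

```text
clock: 8.0
position: [0.506, 0.0283, 0.0447]
tool_rot: [0.377, 1.569, 0.402]
force: [-6.0, -0.2, 6.0]
grip_width: 0.0383
```

```bash
python3 look.py 8
```

```text
8.0 [0.50597899 0.02829148 0.04467889] [-5.95279024 -0.18506851  5.97566597]
```

View pics/c8.png

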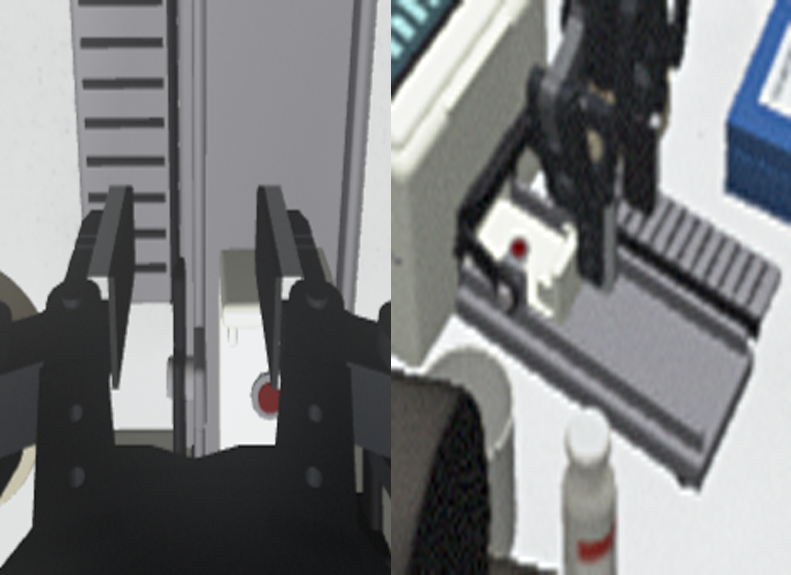

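Request:
step_arm([
  [[0,0,0.1,0,0,0,0.45],[0,0,0.1,0,0,0,0.45]],
])

```text
clock: 8.3
position: [0.5061, 0.0283, 0.0446]
tool_rot: [3.13, 1.57, -3.127]
force: [-10.1, 0.2, 9.6]
grip_width: 0.0383
```

Request:
step_arm([
  [[0,0,-0.2,0,0,0,0.45],[0,0,-0.5,0,0,0,0.45],[0,0,-0.8,0,0,0,0.45],[0,0,-0.8,0,0,0,0.45]],
])

```text
clock: 8.7
position: [0.4981, 0.0281, 0.0447]
tool_rot: [0.91, 1.571, 0.936]
force: [1.6, 0.3, 3.9]
grip_width: 0.0386
```

```bash
python3 look.py 9
```

```text
8.7 [0.49805022 0.02812898 0.04470302] [1.63992169 0.26499725 3.93415423]
```

View pics/c9.png

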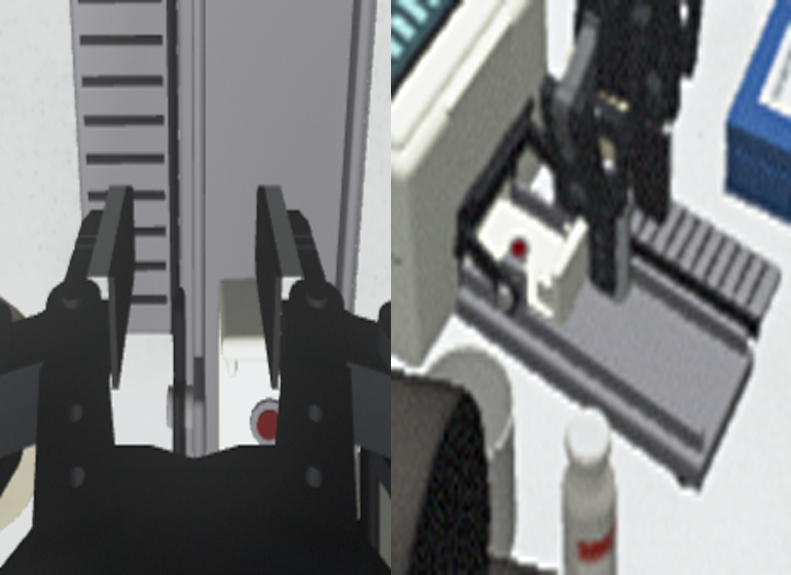

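```bash
python3 -c "
from h import *
import pickle
np.set_printoptions(precision=4,suppress=True)
C=cam('wrist',pose(pickle.load(open('w9.pkl','rb'))))
g=lambda x,y:(200+x/1.7,170+y/2.5)
print(onz(C,g(221,279),.014),onz(C,g(221,338),.038))
"

```

```text
[0.5194 0.0368 0.014 ] [0.5179 0.0355 0.038 ]
```

Request:
step_arm([
  [[-0.3,0,0,0,0,0,0.45],[-0.6,0,0,0,0,0,0.45],[-0.9,0,0,0,0,0,0.45],[-1.2,0,0,0,0,0,0.45],[-1.6,0,0,0,0,0,0.45],[-2,0,0,0,0,0,0.45],[-3,0,0,0,0,0,0.45],[-5,0,0,0,0,0,0.45],[-7,0,-0.5,0,0,0,0.45],[-10,0,-1,0,0,0,0.45]],
])

```text
clock: 9.8
position: [0.4873, 0.0279, 0.1452]
tool_rot: [3.031, 1.569, 3.057]
force: [-0.5, -1.7, 1.1]
grip_width: 0.0382
```

Request:
step_arm([
  [[-3,0,0,0,0,0,0.45],[-6,0,0,0,0,0,0.45],[-10,0,0,0,0,0,0.7],[-10,0,0,0,0,0,0.9],[-10,0,0,0,0,0,0.9],[-10,0,0,0,0,0,0.9]],
])

```text
clock: 10.4
position: [0.4869, 0.0276, 0.2447]
tool_rot: [3.133, 1.568, -3.124]
force: [0.3, -0.9, -0.2]
grip_width: 0.0767
```

```bash
python3 -c "
from h import *
import cv2,pickle
s=bot.observe();pickle.dump(s,open('w10.pkl','wb'));print(s['clock'],s['position'],s['force'])
W=eyes.grab_frame('wrist')[:,:,::-1];S=eyes.grab_frame('side')[:,:,::-1];Q=eyes.grab_frame('scene')[:,:,::-1]
cv2.imwrite('pics/w10.png',W)
a=cv2.resize(np.ascontiguousarray(S[195:305,220:360]),(400,314),interpolation=cv2.INTER_CUBIC)
b=cv2.resize(np.ascontiguousarray(Q[145:255,220:360]),(400,314),interpolation=cv2.INTER_CUBIC)
cv2.imwrite('pics/s10.png',np.hstack([a,b]))
"
```

```text
10.4 [0.48693709 0.02763626 0.24474225] [ 0.25996009 -0.88422565 -0.15019082]
```

View pics/w10.png

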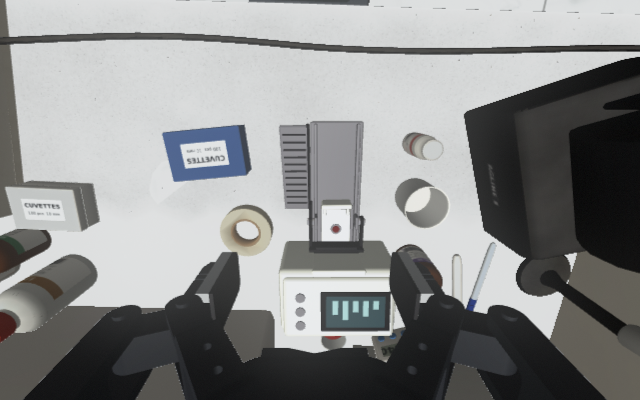

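View pics/s10.png

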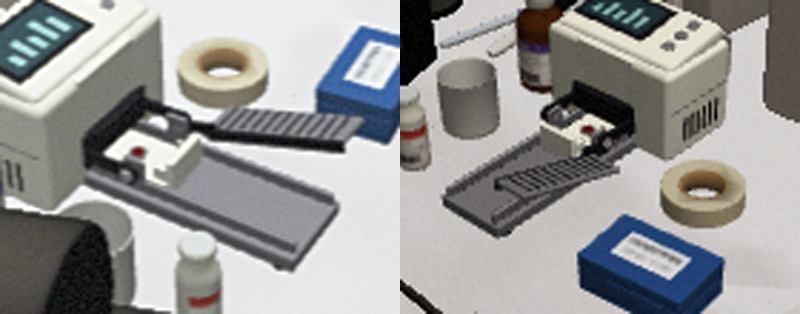

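```bash
python3 -c "
import cv2,numpy as np
from workcell import eyes,bot
for n in ['scene','side']:
  a=cv2.imread('pics/%s0.png'%n).astype(int);b=eyes.grab_frame(n)[:,:,::-1].astype(int)
  m=(np.abs(a-b).max(2)>60).astype('uint8')
  k,l,st,c=cv2.connectedComponentsWithStats(m)
  print(n,[tuple(map(int,s)) for s in st[1:] if s[4]>8])
"
```

```text
scene [(0, 0, 14, 111, 1044), (232, 0, 12, 5, 31), (231, 0, 68, 113, 4302), (0, 112, 8, 34, 131), (267, 185, 28, 15, 154), (247, 197, 29, 10, 107), (47, 205, 26, 55, 751), (10, 212, 28, 22, 407), (4, 229, 20, 32, 346), (638, 279, 2, 21, 34), (501, 320, 139, 80, 4333)]
side [(337, 0, 7, 11, 37), (545, 0, 53, 75, 1693), (273, 13, 72, 22, 765), (275, 37, 63, 120, 4549), (257, 241, 37, 19, 320), (283, 251, 38, 22, 383)]
```

Only the cartridge and the arm changed. The bystanders, bar and flap look the same as in the starting images, so I'm handing the job in.

```bash
python3 -c "
from workcell import bot
print(bot.job_done(), bot.observe()['clock'])"
```

```text
the job is handed in; nothing more can be done
the job is handed in; nothing more can be done
```

The cartridge is loaded and the flap is closed behind its head. I handed the job in after about 10.5 s of robot time.

**What I did:** The right fingertip pressed the thumb bar to about level. The left fingertip then pushed the cartridge along the lane and under the raised flap until it hit the stop. There the arm stalled at TCP x = 0.506 m, against about 0.507 m expected, and the push force rose from about 2–3 N to 10 N. I backed the fingertips off 8 mm with the bar still held down, then lifted straight up so the flap closed.

**Last checks:**
- **Cartridge:** before the lift, its back face measured x = 0.518–0.519 m, against 0.517 m expected when home. That is within the 2 mm calibration.
- **Flap and bar:** the closing images show the flap down over the handle, and the bar's free end is back at its starting pixel.
- **Other objects:** comparing the scene and side images from before and after shows changes only at the cartridge and the arm, so none of the other objects show any movement.

**One disagreement:** just after the first press, the camera put the bar's free end at about z = 18 mm instead of 24. I raised the fingertips 4 mm before starting to push, so the bar would not run into its end stop. It then read about 20–24 mm.

**Not measured:** I judged the flap's clearance over the head from the pictures only.

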